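# Hang a cold sample canister on the weighing scale by its bail

### The arm

A 6-joint arm with a two-finger parallel gripper is mounted at the origin on the work surface. World frame = base frame: x ahead of the robot, y to its left, z up, the work surface at z = 0. Lengths are in m, angles in rad, forces in N, time in s.
With the tool pointing down it reaches from about 0.35 to 0.775 m from the base axis. Payload 5.5 kg.
Tool frame: the origin (TCP) lies midway between the tips of the shut fingers; the grasp point (between the pads) lies 19 mm behind it; z points along the fingers, y is the line along which they close (so a half turn about z gives the same grasp; the last joint's range is limited). The gripper opens to 85 mm and grips with 20 to 120 N. Pads are 22 mm wide; open, the fingers measure 114 mm over their backs; the gripper's body (76 mm by 85 mm) begins 54 mm behind the grasp point. The pads swing forward as they close: fully open they stand 13 mm farther back than shut.
Start: joints at [1.165, 0.313, 0.046, 1.304, 0, 1.431], TCP at [0.151, 0.555, 0.231] pointing down, gripper open.
Joint ranges: [-2.76, 2.76], [-0.86, 1.69], [-1.03, 1.26], [-2.2, 2.34], [-1.47, 1.5], [-3.14, 3.14]. Speed limits (rad/s): [2.57, 2.57, 3.14, 3.14, 3.14, 3.14].

### API

Orientations are given as a unit quaternion [w, x, y, z].
In Python, from workcell import env gives the robot as it stands.
- The arm moves only by the tool move_arm, never from a script. Its argument "targets" is a list of rows, each a list of 3 entries, a list of its own where there are three numbers: the shift along the tool's x, y, z in mm, then the turn, a rotation vector about the tool's x, y, z in units of 10 degrees (1.0 is 10 degrees), then the closure, from -1 (fully open) to 1 (shut). In form: [[[dx, dy, dz], [ax, ay, az], gripper], ...]. A call has 1 to 5 rows; each row is the pose to reach, as a shift and turn from the pose commanded when the call began, along the tool's axes at that moment; what a row does not reach only later rows make up. A row lasts 1/8 s, in which the tool goes at most 62.5 mm and 10.7 degrees, less where a joint would pass 70% of its speed; a pose out of reach is approached as far as the arm can. A call with a gripper value outside its range is refused whole. The fingers move at their own pace and stop on an object; "squeeze" is the grip in N (left out, the last holds). Time passes only in rows, so rows that repeat a pose let the fingers close. It gives the time, the measured TCP pose, the force, the opening and the grip force at its end, in the units of the state.
- env.get_state(): the state, without advancing time (a new reading comes with each control period).
- env.read_camera(name): name is "scene" or "top" or "wrist"; returns a dict with "pixels" (384x512x3 uint8, red, green, blue), "fovy" (degrees; the focal length in pixels is half the picture's height over the tangent of half this angle, whatever the lens; pixels are square), "cx", "cy" (the principal point, pixels), "extrinsics" (4x4, takes a point from world to camera coordinates); the wrist camera has in their place "mount" (4x4, takes a point from camera to tool coordinates, whose origin is the TCP and whose axes are the flange's). Camera axes: x right, y up, looking along -z (the intrinsics and any distortion apply to the point x, -y, -z); pixel columns grow to the right and rows downward; lengths in m; the calibration is good to about 2 mm. A picture is of the moment at which its call begins: read the wrist's pose just before it. There is no depth.
- env.hand_in(): hands the job in; it is judged then, once.
Trained networks look in a picture, given as the dict that the camera call returned (one of the last four; its "shot" number tells which), for a name from the list of things; names that differ only in an ending like _2 or _b are one class to them, and where a whole thing is asked for, a point or a joint stands for the part that bears it (a point fixed in the world has none). Each returns a list of dicts, best first, with "confidence" (0 to 1); they miss things now and then, are a little off and sometimes report something else, mostly with a low value. They report only what shows in the picture. A call takes as long as a camera call. They do not tell look-alikes from the thing itself.
- env.spot_in(thing, picture): "centre" ([x, y, z] in m, in world coordinates, good to about 4 mm: the middle of the surface that is visible of it).
- env.regions_of(thing, picture): "mask" (384x512 bool, what is visible of it).
- env.landmark_of(thing, picture): "centre" ([x, y, z] in m, in world coordinates, good to about 4 mm: a listed point, or the origin of a listed thing).
The state is a dict: "clock": time; "joint_pos": joint angles; "qvel": joint speeds; "tau": joint torques, N m; "tcp_pos": TCP position; "orientation": TCP orientation; "wrist_force": force on the tool from outside, world axes, zero at the start; "ft_torque": the same for the moment, N m; "finger_gap": finger opening in m; "grip_force": force on a finger pad.
Only numpy, scipy, OpenCV 4.12 (cv2) and the standard library are available. Lean on these libraries where they do the work, as an engineer would, in place of code of your own. Each camera call takes 0.05 s, during which the arm holds its last target. There are 200 camera calls.

### The job

Weigh the sample canister: first zero the empty hanging scale by pushing its red slide all the way to its end and letting it spring back. Then lift the canister out of the white foam block by its knob, stand it on the green mat with its bail still folded and let go of it; raise the bail upright while the canister stands there, and hang the canister by the bail's orange bar across both prongs of the scale, hanging still. Leave the dishes, the jar and the kit box where they are and never tip the canister over.

Things in the scene. Friction and masses are not known exactly. Their poses are not given: they have to be found in the camera images.
- can_knob (a point): Grip point on the canister's knob: a square blue knob 28 x 28 mm (sides along the canister's x and y) and 32 mm tall, on top of the lid. This point is on the canister's axis, 18 mm above the lid (106 mm) and 14 mm below the knob's top. Axes are the canister's: z up the axis, y along the bail's hinge line, the folded bail lies on the +x side.
- can_center (a point): Centre of the loose steel canister (closed round body 60 mm in diameter, 106 mm tall to the lid's top, 138 mm with the knob, about 0.6 kg), on its axis 60 mm above its underside and 64 mm below point can_knob. Axes as point can_knob. It starts in the block's pocket, bail towards the block's +x.
- can_pivot (a point): Middle of the bail's hinge line, on the canister's axis, 90 mm above its underside; the hinge line runs along the canister's y. Two pins stick out sideways along it, to 50 mm from the axis.
- bail_bar (a point): Centre of the bail's straight grip bar (orange sleeve 10 mm in diameter, 78 mm long, along the canister's y, turning on the wire (0.012 N m), so it can stay pinched while the bail swings), 95 mm from the hinge line. The bail is a U of 6 mm wire, its two legs 92 mm apart. Folded, the bar is 93 mm out on the canister's +x side and 20 mm below the hinge line, 70 mm above the canister's underside.
- can_bail (a joint): Angle of the bail in rad: 0 folded against its stop (12 degrees below level), 0.21 level, 1.78 upright (bar straight above the knob, 47 mm over its top), 1.96 the stop just past upright. The hinge is a little stiff (0.015 N m): let go near upright (within 20 degrees) the bail stays, let go much lower it falls back.
- hanger_seat (a point): Where the bar's centre sits when the canister is properly hung: midway between the scale's two prongs, 235 mm above the bench. Axes are the scale's: x points from the prongs' open tips back to the pillar, y along the hung bar, z up. Bring the bar in from -x or from above, higher than the tips, lined up with y, and lower it into the dips.
- zero_tab (a point): Centre of the red tab of the scale's zero slide, 28 mm (x) x 14 mm (y) x 28 mm tall, axes as the scale's. Its foot is 14 mm below this point, 1.5 mm above the grey housing, whose top is 25 mm above the bench. At rest it is at x = -122 mm, y = -20 mm from point hanger_seat. It slides along the scale's +y.
- zero (a joint): Travel of the zero slide in m: 0 at rest, 0.040 at the end stop. A spring drives it back: about 1.4 N at the start, 3.6 N at the end.
- mat: Fixed green mat 180 x 180 mm, 2 mm thick, on the bench, origin at the centre of its underside.
- block: Fixed white foam block 179 mm (x) x 152 mm (y) x 99 mm tall, origin at the centre of its underside. Its pocket is 139 x 112 mm, floor 15 mm above the bench; the canister stands in it 34.5 mm from the middle towards -x. In the pocket there is no room for a finger between the bail's bar and the wall.
- dishes_center (a point): Centre of a loose stack of red petri dishes, 90 mm in diameter, 75 mm tall. Bystander.
- jar_center (a point): Centre of a loose glass jar with an orange cap, 64 mm in diameter, 120 mm tall. Bystander.
- kit_center (a point): Centre of a loose white and blue kit box, 80 x 120 x 35 mm. Bystander.
- scale: The fixed hanging scale, origin on the bench below point hanger_seat. Prongs: 8 mm rods along x at y = -33 and +33 mm, each with a V-shaped dip at x = 0 and a tip turned up at x = -22 mm, its top 20 mm above the seat. Behind the dip they run level, tops 10 mm above the seat, to the white head, which begins at x = +103 mm and reaches 20 mm above the seat.
Mind the look-alikes: they are no part of the job. Leave any purple or yellow look-alike of the part that bears can_knob alone.

How it is judged:
By the outcome, as a careful person would: the job done as asked, in the order asked, and still so for the second after the job is handed in, with the robot touching nothing.
It also fails if it takes over 72 s, if anything falls off the work surface, if the arm or the gripper's body presses on something with over 40 N, if the wrist force passes 120 N, or if a joint passes its speed limit or range.

## Working session

There is one attempt and no reset: what is moved stays moved. The work goes in short steps, Python scripts to look and compute and a tool call to move; the robot and the scene stay as the last step left them, time stands still between calls to the robot, and variables do not carry over. Pictures are saved under pics/ and viewed, at most 13 in all, crops included, and the job is handed in when it is done.

Besides the shell and the picture viewer there is one more tool, called after "Request:" as name([rows], argument=value, ...), one row to a line, values as JSON. move_arm: Moves the arm, as the interface text tells. Its arguments: {"type":"object","properties":{"targets":{"type":"array","items":{"type":"array"}},"squeeze":{"type":"number"}},"required":["targets"]}

```bash
mkdir -p pics; ls
cat > h.py <<'E'
import numpy as np, cv2
from scipy.spatial.transform import Rotation as R
from workcell import env
def save(n,p): cv2.imwrite('pics/'+n,cv2.cvtColor(p,cv2.COLOR_RGB2BGR))
def pose():
    s=env.get_state(); q=s['orientation']; return np.array(s['tcp_pos']),R.from_quat([q[1],q[2],q[3],q[0]])
def proj(c,P):
    f=192/np.tan(np.radians(c['fovy']/2)); E=np.array(c['extrinsics']); p=E[:3,:3]@np.array(P)+E[:3,3]
    return c['cx']+f*p[0]/-p[2], c['cy']-f*p[1]/-p[2]
def ray(c,u,v,z):
    "world point on the plane z seen at pixel u,v"
    f=192/np.tan(np.radians(c['fovy']/2)); E=np.array(c['extrinsics'])
    d=E[:3,:3].T@np.array([(u-c['cx'])/f,-(v-c['cy'])/f,-1]); o=-E[:3,:3].T@E[:3,3]
    return o+d*(z-o[2])/d[2]
def delta(target,Rt=None):
    p,r=pose(); d=r.inv().apply(np.array(target)-p)*1000
    a=np.zeros(3) if Rt is None else np.degrees((r.inv()*Rt).as_rotvec())/10
    return np.round(d,1),np.round(a,3)
E
cat > a.py <<'E'
from h import *
s=env.get_state(); print({k:np.round(v,3) for k,v in s.items()})
for n in ('scene','top'):
    c=env.read_camera(n); save(n+'0.png',c['pixels'])
    print(n,[k for k in c], c['fovy'],c['cx'],c['cy'], {k:c[k] for k in c if 'dist' in k})
    for t in 'can_knob can_center can_pivot bail_bar hanger_seat zero_tab mat block dishes_center jar_center kit_center scale'.split():
        for l in env.landmark_of(t,c)[:4]: print(t,np.round(l['centre'],3),round(l['confidence'],2),np.round(proj(c,l['centre'])), {k:v for k,v in l.items() if k not in('centre','confidence')})
E
python3 a.py
```

```text
pics
{'clock': np.float64(0.0), 'joint_pos': array([ 1.165,  0.314,  0.045,  1.304, -0.   ,  1.431]), 'qvel': array([ 0.   ,  0.001,  0.   , -0.001, -0.001, -0.   ]), 'tau': array([-0.0000e+00, -4.8063e+01,  2.9853e+01,  1.9000e-02, -0.0000e+00,
       -0.0000e+00]), 'tcp_pos': array([0.151, 0.554, 0.23 ]), 'orientation': array([-0.   ,  0.133,  0.991, -0.001]), 'wrist_force': array([-0.677,  0.168,  0.612]), 'ft_torque': array([-0.03 ,  0.001,  0.02 ]), 'grip_force': np.float64(0.0), 'finger_gap': np.float64(0.085)}
scene ['pixels', 'fovy', 'cx', 'cy', 'extrinsics', 'shot'] 57.29785947250294 252.08709226490384 189.3405845569558 {}
can_knob [0.284 0.262 0.122] 0.88 [281. 151.] {}
can_knob [0.495 0.466 0.13 ] 0.77 [363. 170.] {}
can_knob [0.525 0.265 0.137] 0.76 [309. 184.] {}
can_center [0.525 0.263 0.076] 0.87 [307. 200.] {}
can_center [0.285 0.256 0.062] 0.85 [279. 166.] {}
can_center [0.491 0.469 0.058] 0.77 [360. 187.] {}
can_center [ 0.574 -0.323  0.004] 0.43 [117. 268.] {}
can_pivot [0.527 0.263 0.103] 0.71 [308. 193.] {}
can_pivot [0.288 0.262 0.088] 0.71 [281. 160.] {}
can_pi
[... 1265 characters left out ...]
}
can_pivot [0.755 0.181 0.037] 0.16 [223. 133.] {}
bail_bar [0.515 0.558 0.069] 0.74 [ 96. 197.] {}
bail_bar [0.379 0.272 0.068] 0.69 [184. 246.] {}
bail_bar [0.615 0.237 0.084] 0.59 [201. 169.] {}
hanger_seat [ 0.573 -0.323  0.233] 0.55 [399. 181.] {}
zero_tab [ 0.449 -0.326  0.039] 0.4 [379. 233.] {}
mat [ 0.47  -0.025  0.002] 0.88 [282. 223.] {}
block [ 0.56   0.257 -0.001] 0.66 [197. 192.] {}
block [0.758 0.181 0.035] 0.23 [223. 132.] {}
dishes_center [0.756 0.18  0.036] 0.66 [224. 132.] {}
jar_center [ 0.762 -0.173  0.062] 0.73 [332. 133.] {}
kit_center [0.764 0.031 0.016] 0.82 [268. 134.] {}
scale [ 0.572 -0.324 -0.002] 0.77 [374. 197.] {}
scale [0.756 0.18  0.035] 0.36 [224. 132.] {}
```

View pictures.

View pics/scene0.png

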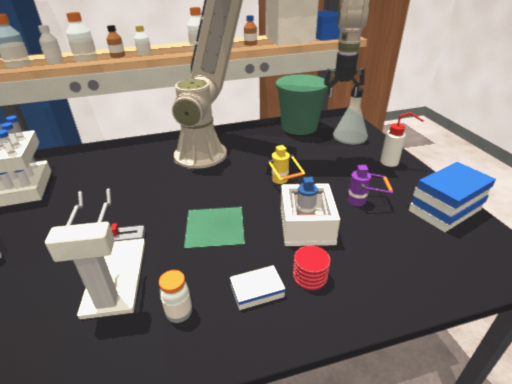

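View pics/top0.png

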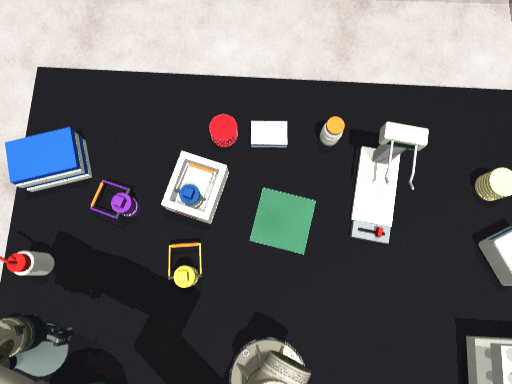

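Candidates for the canister: blue-knobbed one in the white block (scene 308,186 / top 190,195), yellow look-alike (scene 281,165 / top 185,278), purple look-alike (scene 360,187 / top 123,204). I choose the blue-knobbed one in the block. The scale is at the left in the scene view (red tab 115,229; in top 379,232), and the mat at top 283,221.

```bash
cat > b.py <<'E'
from h import *
L={}
N='can_knob can_pivot can_center bail_bar block hanger_seat zero_tab scale mat'.split()
ref=dict(can_knob=(.525,.265),can_pivot=(.525,.265),can_center=(.525,.265),bail_bar=(.615,.24),block=(.56,.254),hanger_seat=(.573,-.322),zero_tab=(.448,-.324),scale=(.572,-.324),mat=(.475,-.027))
for k in range(3):
  for n in ('scene','top'):
    c=env.read_camera(n)
    for t in N:
      for l in env.landmark_of(t,c):
        if np.hypot(*(np.array(l['centre'][:2])-ref[t]))<.03: L.setdefault(t,[]).append(l['centre'])
for t in N: a=np.array(L[t]); print(t,len(a),a.mean(0).round(4),a.std(0).round(4))
p=c['pixels']
a=cv2.resize(p[140:240,150:240],None,fx=4,fy=4,interpolation=3); b=cv2.resize(p[110:250,340:440],None,fx=4,fy=4,interpolation=3)
o=np.zeros((560,760,3),np.uint8); o[:400,:360]=a; o[:560,360:760]=b; save('crop1.png',o)
# red tab centroid
hsv=cv2.cvtColor(p,cv2.COLOR_RGB2HSV); m=((hsv[...,0]<8)|(hsv[...,0]>172))&(hsv[...,1]>150)&(hsv[...,2]>90); m[:, :360]=0;m[:,:][:210]=0
v,u=np.nonzero(m[:250,:400]); print('tab px',u.mean(),v.mean(),len(u),u.min(),u.max(),v.min(),v.max(),ray(c,u.mean(),v.mean(),.05))
E
python3 b.py
```

```text
can_knob 7 [0.5255 0.2641 0.1293] [0.0025 0.0021 0.0217]
can_pivot 6 [0.5262 0.264  0.1032] [0.0016 0.0009 0.0021]
can_center 7 [0.5257 0.2615 0.0844] [0.0014 0.0029 0.022 ]
bail_bar 6 [0.6166 0.2366 0.0866] [0.0009 0.003  0.002 ]
block 6 [ 0.56    0.2529 -0.001 ] [0.0017 0.0018 0.0014]
hanger_seat 7 [ 0.574  -0.3247  0.2017] [0.0013 0.0015 0.0809]
zero_tab 6 [ 0.4476 -0.3232  0.0404] [0.0012 0.0018 0.0023]
scale 6 [ 0.5725 -0.3223  0.0014] [0.0019 0.0018 0.0017]
mat 6 [ 0.477  -0.0276  0.0018] [0.002  0.0014 0.0016]
tab px 379.7 231.625 40 377 382 228 236 [ 0.45312704 -0.32546961  0.05      ]
```

View pics/crop1.png

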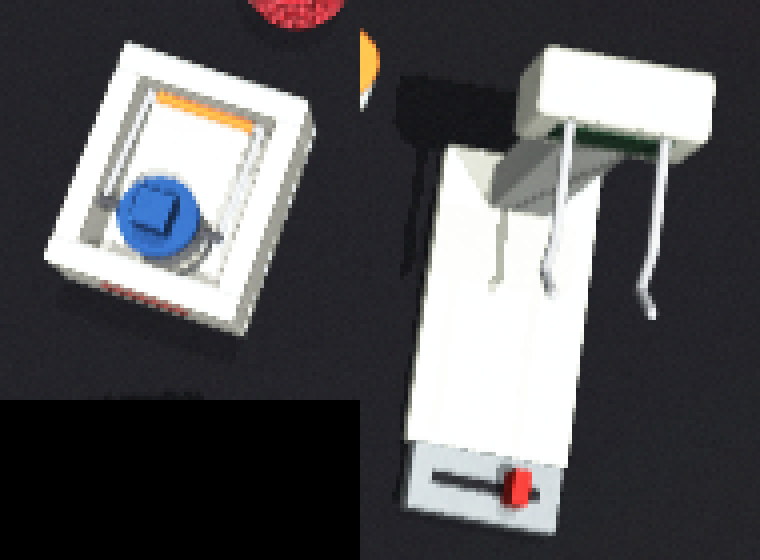

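The crop shows the blue square knob (155,213) and the orange bail bar (205,112) in the white block. That matches the description. The red tab (517,488) sits at the right end of its slot.

Request:
move_arm([
  [[-395, -311, 0], [0, 0, 8.4], 1],
  [[-395, -311, 0], [0, 0, 8.4], 1],
  [[-395, -311, 0], [0, 0, 8.4], 1],
  [[-395, -311, 0], [0, 0, 8.4], 1],
  [[-395, -311, 0], [0, 0, 8.4], 1],
], squeeze=40)

```text
clock: 4.92
tcp_pos: [0.3382, 0.3023, 0.2316]
orientation: [0.0, 0.568, 0.823, 0.001]
wrist_force: [0.4, 0.1, 0.4]
finger_gap: 0.0002
grip_force: 0.0
```

```bash
cat > d.py <<'E'
from h import *
import sys
# usage: d.py x y z [psi deg of tool y, tool straight down]
a=[float(v) for v in sys.argv[1:]]
Rt=None
if len(a)>3:
    s=np.radians(a[3]); y=np.array([np.cos(s),np.sin(s),0]); z=np.array([0,0,-1.]); Rt=R.from_matrix(np.c_[np.cross(y,z),y,z])
p,r=pose(); s=env.get_state()
print('t',round(s['clock'],2),'tcp',p.round(4),'psi',np.degrees(np.arctan2(r.as_matrix()[1,1],r.as_matrix()[0,1])).round(2),'tilt',r.as_matrix()[:,2].round(3),'J',np.round(s['joint_pos'],2),'F',np.round(s['wrist_force'],1),'gap',round(s['finger_gap'],4))
print('delta',*delta(a[:3],Rt))
E
python3 d.py .443 -.353 .15 -9.2
```

```text
t 4.92 tcp [0.3382 0.3023 0.2316] psi 20.73 tilt [ 0.001  0.001 -1.   ] J [ 0.55  0.08 -0.25  1.25  0.    1.76] F [0.4 0.1 0.4] gap 0.0002
delta [-650.  -133.9   81.3] [ 0.006 -0.003  2.993]
```

Request:
move_arm([
  [[-650, -134, 30], [0, 0, 3], 1],
  [[-650, -134, 30], [0, 0, 3], 1],
  [[-650, -134, 30], [0, 0, 3], 1],
  [[-650, -134, 30], [0, 0, 3], 1],
  [[-650, -134, 30], [0, 0, 3], 1],
])

```text
clock: 5.55
tcp_pos: [0.3884, -0.0062, 0.2175]
orientation: [0.001, 0.76, 0.65, 0.001]
wrist_force: [1.5, 1.8, 0.2]
finger_gap: -0.0001
grip_force: 0.0
```

```bash
python3 d.py .443 -.353 .15 -9.2
```

```text
t 5.55 tcp [ 0.3884 -0.0062  0.2175] psi -8.94 tilt [ 0.002 -0.    -1.   ] J [-0.22 -0.04 -0.41  1.21  0.    1.5 ] F [1.5 1.8 0.2] gap -0.0001
delta [-334.1  107.7   67.6] [ 0.01  -0.001  0.026]
```

Request:
move_arm([
  [[-334, 108, 60], [0, 0, 0], 1],
  [[-334, 108, 60], [0, 0, 0], 1],
  [[-334, 108, 60], [0, 0, 0], 1],
  [[-334, 108, 60], [0, 0, 0], 1],
  [[-334, 108, 60], [0, 0, 0], 1],
])

```text
clock: 6.18
tcp_pos: [0.4364, -0.3107, 0.1644]
orientation: [0.0, 0.76, 0.65, 0.0]
wrist_force: [0.4, 0.9, 0.5]
finger_gap: -0.0001
grip_force: 0.0
```

```bash
cat > c.py <<'E'
from h import *
import sys
p,r=pose(); c=env.read_camera('wrist'); save(sys.argv[1],c['pixels'])
M=np.array(c['mount']); 
f=192/np.tan(np.radians(c['fovy']/2))
T=np.eye(4);T[:3,:3]=r.as_matrix();T[:3,3]=p
c['extrinsics']=np.linalg.inv(T@M)
print(p.round(4),'cam at',(T@M)[:3,3].round(3),'look',-(T@M)[:3,2].round(2),'f',round(f,1),c['cx'],c['cy'])
for t in sys.argv[2:]:
    for l in env.landmark_of(t,c)[:2]: print(t,np.round(l['centre'],4),round(l['confidence'],2),np.round(proj(c,l['centre'])))
import pickle; pickle.dump({k:c[k] for k in('fovy','cx','cy','extrinsics','pixels')},open('last.pkl','wb'))
E
python3 c.py w1.png zero_tab hanger_seat scale; python3 d.py .443 -.353 .033 -9.2
```

```text
[ 0.4364 -0.3107  0.1644] cam at [ 0.447 -0.242  0.307] look [-0.04 -0.27 -0.96] f 279.8 257.6950640085589 190.4635529085077
zero_tab [ 0.4497 -0.3238  0.036 ] 0.6 [272. 192.]
hanger_seat [ 0.4492 -0.3212  0.0402] 0.31 [272. 191.]
scale [ 0.5716 -0.3233  0.0037] 0.58 [380. 167.]
t 6.38 tcp [ 0.4357 -0.3092  0.1637] psi -9.07 tilt [-0.001  0.002 -1.   ] J [-0.77  0.27 -0.19  1.12  0.    0.96] F [-0.3 -0.2 -0.9] gap 0.0002
delta [-42.3  14.3 130.6] [-0.008 -0.008  0.013]
```

View pics/w1.png

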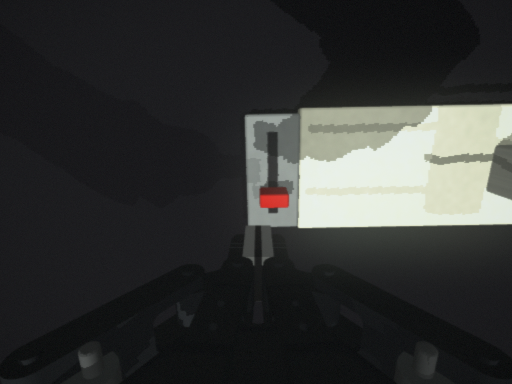

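The wrist view shows the red tab at (273,198), its slot running up the picture from it, and the base edges nearly parallel to the picture's axes. I'll compute the yaw from those.

```bash
cat > e.py <<'E'
from h import *
import pickle; c=pickle.load(open('last.pkl','rb')); p=c['pixels']
hsv=cv2.cvtColor(p,cv2.COLOR_RGB2HSV); m=(((hsv[...,0]<8)|(hsv[...,0]>172))&(hsv[...,1]>170)&(hsv[...,2]>60)).astype(np.uint8)
v,u=np.nonzero(m); print(u.min(),u.max(),v.min(),v.max(),'top', [ray(c,x,y,.0545).round(4) for x,y in((u.min(),v.min()),(u.max(),v.min()),(u.min(),v.max()),(u.max(),v.max()))])
g=cv2.cvtColor(p,cv2.COLOR_RGB2GRAY)
us=np.arange(310,500,5)
b=[215+np.argmin(np.diff(g[215:240,x].astype(int)))+.5 for x in us]
k=np.polyfit(us,b,1); print(k, np.abs(np.polyval(k,us)-b).max())
A,B=ray(c,310,np.polyval(k,310),.025),ray(c,495,np.polyval(k,495),.025); print('yaw',np.degrees(np.arctan2(*(B-A)[1::-1])))
E
python3 e.py
```

```text
260 287 194 207 top [array([ 0.4379, -0.318 ,  0.0545]), array([ 0.4631, -0.322 ,  0.0545]), array([ 0.4359, -0.3308,  0.0545]), array([ 0.4614, -0.3349,  0.0545])]
[-1.81639129e-02  2.32968870e+02] 0.4777327935221649
yaw -7.911510784382892
```

Request:
move_arm([
  [[-45, 16, 60], [0, 0, -0.09], 1],
  [[-45, 16, 110], [0, 0, -0.09], 1],
  [[-45, 16, 130], [0, 0, -0.09], 1],
  [[-45, 16, 130], [0, 0, -0.09], 1],
])

```text
clock: 6.88
tcp_pos: [0.444, -0.3526, 0.0332]
orientation: [-0.002, 0.754, 0.656, 0.0]
wrist_force: [0.3, -0.3, 1.2]
finger_gap: 0.0001
grip_force: 0.0
```

Request:
move_arm([
  [[15, 0, 0], [0, 0, 0], 1],
  [[30, 0, 0], [0, 0, 0], 1],
  [[40, 0, 0], [0, 0, 0], 1],
  [[45, 0, 0], [0, 0, 0], 1],
  [[45, 0, 0], [0, 0, 0], 1],
])

```text
clock: 7.5
tcp_pos: [0.452, -0.3111, 0.0352]
orientation: [0.001, 0.755, 0.656, -0.0]
wrist_force: [0.2, -3.0, 2.1]
finger_gap: -0.0
grip_force: 1.6
```

```bash
python3 d.py .4495 -.326 .0405 -8.3; python3 c.py w2.png; python3 e.py
```

```text
t 7.5 tcp [ 0.452  -0.3111  0.0352] psi -8.01 tilt [ 0.001 -0.001 -1.   ] J [-0.75  0.4  -0.34  0.83 -0.    0.96] F [ 0.2 -3.   2.1] gap -0.0
delta [-15.1  -0.4  -5.2] [0.008 0.007 0.029]
[ 0.452  -0.3111  0.0352] cam at [ 0.462 -0.242  0.178] look [-0.04 -0.28 -0.96] f 279.8 257.6950640085589 190.4635529085077
229 285 195 235 top [array([ 0.4435, -0.278 ,  0.0545]), array([ 0.4692, -0.2816,  0.0545]), array([ 0.4402, -0.2979,  0.0545]), array([ 0.4669, -0.3017,  0.0545])]
[-1.15548747e-02  2.24466627e+02] 9.96203085676774
yaw -7.376148906948562
```

Request:
move_arm([
  [[6, 0, 0], [0, 0, 0], 1],
  [[9, 0, 0], [0, 0, 0], 1],
  [[9, 0, 0], [0, 0, 0], 1],
])

```text
clock: 7.92
tcp_pos: [0.4527, -0.3039, 0.0346]
orientation: [0.001, 0.755, 0.655, -0.001]
wrist_force: [-0.7, -10.3, -0.0]
finger_gap: 0.0001
grip_force: 4.5
```

The force has jumped well past the spring's 3.6 N, so the slide is at its end stop. Backing off now.

Request:
move_arm([
  [[1.5, 0, 0], [0, 0, 0], 1],
  [[-20, 0, 0], [0, 0, 0], 1],
  [[-40, 0, 0], [0, 0, 0], 1],
  [[-62, 0, 0], [0, 0, 0], 1],
  [[-70, 0, -50], [0, 0, 0], 1],
])

```text
clock: 8.55
tcp_pos: [0.4396, -0.3699, 0.0804]
orientation: [-0.005, 0.755, 0.655, 0.0]
wrist_force: [0.6, -0.3, 0.6]
finger_gap: -0.0001
grip_force: 0.0
```

```bash
python3 c.py w3.png; python3 e.py;  python3 d.py .526 .264 .26 -17
```

```text
[ 0.4396 -0.3699  0.0804] cam at [ 0.451 -0.302  0.224] look [-0.04 -0.27 -0.96] f 279.8 257.6950640085589 190.4635529085077
242 286 142 164 top [array([ 0.4377, -0.318 ,  0.0545]), array([ 0.4638, -0.3217,  0.0545]), array([ 0.4356, -0.3312,  0.0545]), array([ 0.4623, -0.335 ,  0.0545])]
[-1.62162162e-02  2.30369132e+02] 14.049786628734097
yaw -6.985832665875693
t 8.6 tcp [ 0.4433 -0.3744  0.0896] psi -8.14 tilt [ 0.002 -0.002 -1.   ] J [-0.84  0.4  -0.19  0.98  0.    0.87] F [ 1.6 -1.5  5.4] gap 0.0
delta [ 643.4   -8.1 -171.5] [0.016 0.009 0.886]
```

The tab is back at rest. On to the canister.

Request:
move_arm([
  [[20, 0, -60], [0, 0, 0.89], -0.4],
  [[643, -8, -150], [0, 0, 0.89], -0.4],
  [[643, -8, -150], [0, 0, 0.89], -0.4],
  [[643, -8, -150], [0, 0, 0.89], -0.4],
  [[643, -8, -150], [0, 0, 0.89], -0.4],
])

```text
clock: 9.22
tcp_pos: [0.4767, -0.1046, 0.1798]
orientation: [-0.001, 0.804, 0.595, 0.0]
wrist_force: [0.3, -1.1, 0.8]
finger_gap: 0.0596
grip_force: 0.0
```

```bash
python3 d.py .526 .264 .24 -17
```

```text
t 9.22 tcp [ 0.4767 -0.1046  0.1798] psi -16.99 tilt [-0.001  0.001 -1.   ] J [-0.38  0.17 -0.27  1.13  0.    1.49] F [ 0.3 -1.1  0.8] gap 0.0596
delta [367.  -60.7 -59.7] [-0.006 -0.006  0.001]
```

Request:
move_arm([
  [[55, -9, -45], [0, 0, 0], -0.4],
  [[367, -61, -60], [0, 0, 0], -0.4],
  [[367, -61, -60], [0, 0, 0], -0.4],
  [[367, -61, -60], [0, 0, 0], -0.4],
  [[367, -61, -60], [0, 0, 0], -0.4],
])

```text
clock: 9.85
tcp_pos: [0.516, 0.191, 0.2349]
orientation: [-0.0, 0.804, 0.595, -0.0]
wrist_force: [0.7, -1.0, -0.1]
finger_gap: 0.0599
grip_force: 0.0
```

```bash
python3 c.py w4.png can_knob can_pivot bail_bar block;  python3 d.py .526 .264 .12 -17
```

```text
[0.516  0.191  0.2349] cam at [0.537 0.257 0.378] look [-0.08 -0.26 -0.96] f 279.8 257.6950640085589 190.4635529085077
can_knob [0.5221 0.2595 0.1418] 0.84 [240. 113.]
can_knob [0.2847 0.2583 0.1232] 0.79 [  3. 190.]
can_pivot [0.2825 0.2609 0.0885] 0.97 [ 28. 179.]
bail_bar [0.3775 0.2684 0.0715] 0.9 [115. 144.]
bail_bar [0.6112 0.2385 0.0843] 0.82 [334. 106.]
block [0.5558 0.2523 0.0043] 0.78 [273. 109.]
t 10.1 tcp [0.5156 0.1891 0.2344] psi -16.9 tilt [-0.002 -0.    -1.   ] J [ 0.21  0.26 -0.01  1.3   0.    2.07] F [-0.3  0.2 -0.6] gap 0.0599
delta [ 74.8 -11.6 114.3] [-0.01   0.005  0.01 ]
```

View pics/w4.png

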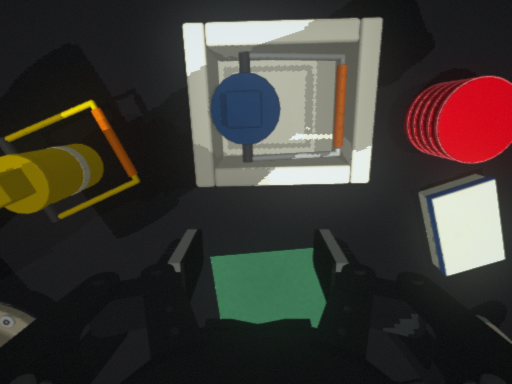

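The wrist view shows the blue lid disc at (245,107) with the square knob top at (243,109) and the orange bar at (341,105). The block's edges are within about 2° of the picture's axes.

```bash
cat > f.py <<'E'
from h import *
import pickle; c=pickle.load(open('last.pkl','rb')); p=c['pixels']
h=cv2.cvtColor(p,cv2.COLOR_RGB2HSV); m=((h[...,0]>100)&(h[...,0]<125)&(h[...,1]>120)).astype(np.uint8); m[:,300:]=0; m[160:]=0
m=cv2.morphologyEx(m,cv2.MORPH_CLOSE,np.ones((7,7)))
n,l,st,ce=cv2.connectedComponentsWithStats(m); i=1+st[1:,4].argmax(); print(st[i],ce[i]); 
cn=max(cv2.findContours(m,0,1)[0],key=cv2.contourArea); e=cv2.fitEllipse(cn); print(e)
print('lid centre',ray(c,*e[0],.121).round(4),'knobtop',ray(c,243,109.5,.153).round(4))
for a,b in (((195,186),(370,181)),((185,23),(380,18))):
    A,B=ray(c,*a,.099),ray(c,*b,.099); print('yaw',np.degrees(np.arctan2(*(B-A)[1::-1])),np.linalg.norm(B-A))
save('crop2.png',np.hstack([cv2.resize(p[60:160,195:295],(560,560),interpolation=3)]))
E
python3 f.py
```

```text
[ 211   73   68   71 3729] [244.82247251 108.07750067]
((244.8231964111328, 108.08045959472656), (66.36615753173828, 69.72818756103516), 173.29541015625)
lid centre [0.5262 0.2621 0.121 ] knobtop [0.5258 0.2609 0.153 ]
yaw -15.290117827526718 0.18014546576024895
yaw -15.687205746528031 0.17212372553805388
```

View pics/crop2.png

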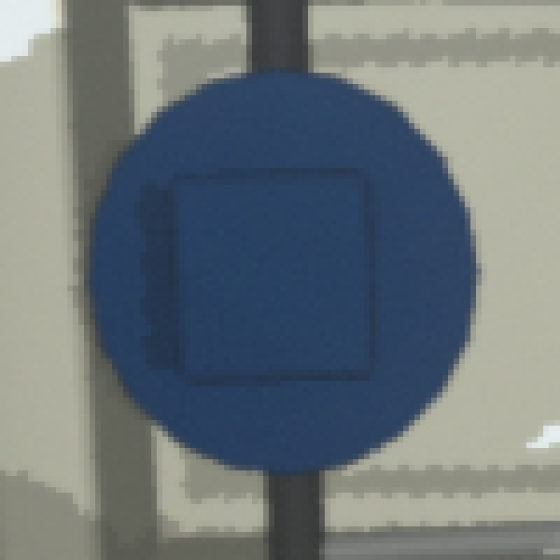

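Request:
move_arm([
  [[50, -8, 10], [0, 0, -0.12], -0.4],
  [[72, -11, 50], [0, 0, -0.12], -0.4],
  [[72, -11, 90], [0, 0, -0.12], -0.4],
  [[72, -11, 110], [0, 0, -0.12], -0.4],
  [[72, -11, 111], [0, 0, -0.12], -0.4],
])

```text
clock: 10.72
tcp_pos: [0.5253, 0.259, 0.1221]
orientation: [-0.001, 0.798, 0.603, -0.002]
wrist_force: [0.1, 0.5, 0.4]
finger_gap: 0.06
grip_force: 0.0
```

```bash
python3 d.py .526 .2615 .123 -15.7
```

```text
t 10.72 tcp [0.5253 0.259  0.1221] psi -15.9 tilt [-0.005 -0.001 -1.   ] J [ 0.32  0.39 -0.12  1.07  0.    2.17] F [0.1 0.5 0.4] gap 0.06
delta [ 2.6 -0.  -0.9] [-0.023  0.015 -0.02 ]
```

Request:
move_arm([
  [[1, 0, 0], [0, 0, 0], 1],
  [[1, 0, 0], [0, 0, 0], 1],
  [[1, 0, 0], [0, 0, 0], 1],
  [[1, 0, 0], [0, 0, 0], 1],
], squeeze=60)

```text
clock: 11.22
tcp_pos: [0.5274, 0.2624, 0.1257]
orientation: [0.001, 0.797, 0.604, 0.001]
wrist_force: [-1.6, -1.7, 6.4]
finger_gap: 0.0272
grip_force: 59.9
```

Request:
move_arm([
  [[1, 0, -10], [0, 0, 0], 1],
  [[1, 0, -40], [0, 0, 0], 1],
  [[1, 0, -80], [0, 0, 0], 1],
  [[1, 0, -115], [0, 0, 0], 1],
  [[1, 0, -115], [0, 0, 0], 1],
])

```text
clock: 11.85
tcp_pos: [0.5286, 0.264, 0.2416]
orientation: [0.001, 0.797, 0.604, 0.003]
wrist_force: [0.9, 0.1, -6.7]
finger_gap: 0.0269
grip_force: 60.4
```

```bash
python3 d.py .50 -.027 .235 -8.2
```

```text
t 11.85 tcp [0.5286 0.264  0.2416] psi -15.73 tilt [ 0.005  0.002 -1.   ] J [0.33 0.34 0.11 1.33 0.   2.17] F [ 0.9  0.1 -6.7] gap 0.0269
delta [-287.9   51.3    6. ] [ 0.026 -0.016 -0.753]
```

Request:
move_arm([
  [[-30, 2, 0], [0, 0, -0.1], 1],
  [[-80, 6, 0], [0, 0, -0.3], 1],
  [[-130, 10, 0], [0, 0, -0.5], 1],
  [[-180, 14, 0], [0, 0, -0.75], 1],
  [[-230, 17, 0], [0, 0, -0.75], 1],
])

```text
clock: 12.48
tcp_pos: [0.4794, 0.036, 0.2366]
orientation: [-0.001, 0.756, 0.655, -0.001]
wrist_force: [0.2, -0.4, -5.5]
finger_gap: 0.027
grip_force: 60.3
```

```bash
python3 d.py .47 -.027 .118 -8.2
```

```text
t 12.47 tcp [0.4794 0.036  0.2366] psi -8.2 tilt [-0.003  0.    -1.   ] J [-0.09  0.13 -0.17  1.27 -0.    1.62] F [ 0.2 -0.4 -5.5] gap 0.027
delta [-6.370e+01  1.000e-01  1.186e+02] [-0.02   0.001 -0.   ]
```

Request:
move_arm([
  [[-40, 0, 10], [0, 0, 0], 1],
  [[-62, 0, 40], [0, 0, 0], 1],
  [[-62, 0, 80], [0, 0, 0], 1],
  [[-62, 0, 108], [0, 0, 0], 1],
  [[-62, 0, 115], [0, 0, 0], 1],
])

```text
clock: 13.1
tcp_pos: [0.4688, -0.0234, 0.1204]
orientation: [-0.003, 0.756, 0.654, -0.002]
wrist_force: [0.4, 1.1, -6.2]
finger_gap: 0.027
grip_force: 60.6
```

Request:
move_arm([
  [[0, 0, 3], [0, 0, 0], 1],
  [[0, 0, 5], [0, 0, 0], 1],
  [[0, 0, 6], [0, 0, 0], 1],
  [[0, 0, 6], [0, 0, 0], 1],
])

```text
clock: 13.6
tcp_pos: [0.4726, -0.0241, 0.1187]
orientation: [0.0, 0.756, 0.655, 0.0]
wrist_force: [0.2, 0.2, -5.8]
finger_gap: 0.0274
grip_force: 60.7
```

```bash
python3 d.py .47 -.027 .113 -8.2
```

```text
t 13.6 tcp [ 0.4726 -0.0241  0.1187] psi -8.23 tilt [ 0.001 -0.    -1.   ] J [-0.22  0.19 -0.41  0.97  0.    1.49] F [ 0.2  0.2 -5.8] gap 0.0274
delta [-3.3 -2.1  5.7] [ 0.007  0.    -0.003]
```

Request:
move_arm([
  [[0, 0, 2], [0, 0, 0], 1],
  [[0, 0, 4], [0, 0, 0], 1],
  [[0, 0, 5], [0, 0, 0], 1],
  [[0, 0, 5], [0, 0, 0], 1],
])

```text
clock: 14.1
tcp_pos: [0.472, -0.024, 0.113]
orientation: [-0.0, 0.756, 0.654, -0.0]
wrist_force: [0.5, 0.2, -6.7]
finger_gap: 0.0274
grip_force: 60.9
```

Request:
move_arm([
  [[0, 0, 1], [0, 0, 0], 1],
  [[0, 0, 1.5], [0, 0, 0], 1],
  [[0, 0, 1.5], [0, 0, 0], 1],
])

```text
clock: 14.48
tcp_pos: [0.4723, -0.0239, 0.1127]
orientation: [0.0, 0.756, 0.655, 0.0]
wrist_force: [-2.9, 1.6, 5.0]
finger_gap: 0.0267
grip_force: 62.4
```

Request:
move_arm([
  [[0, 0, 0], [0, 0, 0], 0.1],
  [[0, 0, 0], [0, 0, 0], -0.4],
  [[0, 0, 0], [0, 0, 0], -0.4],
  [[0, 0, -40], [0, 0, 0], -0.4],
  [[0, 0, -80], [0, 0, 0], -0.4],
])

```text
clock: 15.1
tcp_pos: [0.4718, -0.024, 0.1921]
orientation: [-0.0, 0.756, 0.654, -0.0]
wrist_force: [0.8, -0.3, 0.6]
finger_gap: 0.0599
grip_force: 0.0
```

Request:
move_arm([
  [[-40, 0, -40], [0, 0, 0], -0.4],
  [[-80, 20, -40], [0, 0, 0], -0.4],
  [[-80, 20, -40], [0, 0, 0], -0.4],
])

```text
clock: 15.48
tcp_pos: [0.4817, -0.1086, 0.232]
orientation: [0.001, 0.757, 0.653, 0.0]
wrist_force: [-0.8, 1.6, -0.1]
finger_gap: 0.0601
grip_force: 0.0
```

```bash
python3 c.py w5.png can_knob can_pivot bail_bar;  python3 d.py .565 -.038 .153 -8.2
```

```text
[ 0.4817 -0.1086  0.232 ] cam at [ 0.492 -0.04   0.375] look [-0.04 -0.27 -0.96] f 279.8 257.6950640085589 190.4635529085077
can_knob [ 0.4697 -0.0253  0.1284] 0.81 [228.  96.]
can_pivot [ 0.4718 -0.0188  0.0914] 0.9 [233.  90.]
bail_bar [ 0.5619 -0.037   0.0712] 0.84 [324.  96.]
t 15.68 tcp [ 0.4798 -0.1053  0.2311] psi -8.22 tilt [-0.001  0.001 -1.   ] J [-0.38  0.15 -0.16  1.26  0.    1.33] F [0.7 0.5 0. ] gap 0.0599
delta [78.7 74.8 78. ] [-0.008 -0.004 -0.002]
```

View pics/w5.png

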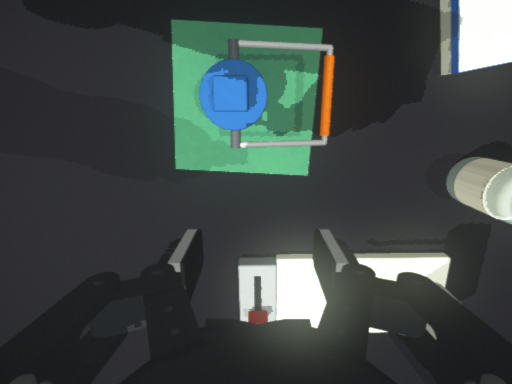

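Canister stands on the mat with the bail folded: lid (233,95), orange bar from (329,57) to (325,136).

```bash
cat > g.py <<'E'
from h import *
import pickle; c=pickle.load(open('last.pkl','rb')); p=c['pixels']
h=cv2.cvtColor(p,cv2.COLOR_RGB2HSV)
m=((h[...,0]>=4)&(h[...,0]<16)&(h[...,1]>180)&(h[...,2]>120)).astype(np.uint8); m[200:]=0
cn=max(cv2.findContours(m,0,1)[0],key=cv2.contourArea); e=cv2.minAreaRect(cn); b=cv2.boxPoints(e)
b=b[b[:,1].argsort()]; A,B=b[:2].mean(0),b[2:].mean(0); print(A,B)
A,B=ray(c,*A,.073),ray(c,*B,.073); print('bar',((A+B)/2).round(4),'len',np.linalg.norm(A-B).round(4),'y dir',np.degrees(np.arctan2(*(A-B)[1::-1])))
m=((h[...,0]>100)&(h[...,0]<125)&(h[...,1]>120)).astype(np.uint8); m[:,300:]=0; m[160:]=0
cn=max(cv2.findContours(m,0,1)[0],key=cv2.contourArea); e=cv2.fitEllipse(cn); L=ray(c,*e[0],.108); print('lid',L.round(4))
d=(A+B)/2-L; print('radius',np.linalg.norm(d[:2]),'yaw',np.degrees(np.arctan2(d[1],d[0])))
E
python3 g.py
```

```text
[329.31168   54.779804] [324.50638 135.26904]
bar [ 0.5647 -0.0376  0.073 ] len 0.0782 y dir 81.85109459836852
lid [ 0.4725 -0.0233  0.108 ]
radius 0.09328388221202878 yaw -8.820785780906292
```

Request:
move_arm([
  [[40, 37, 0], [0, 0, 0], 0.06],
  [[80, 74, 10], [0, 0, 0], 0.06],
  [[80, 74, 60], [0, 0, 0], 0.06],
  [[80, 74, 115], [0, 0, 0], 0.06],
  [[80, 74, 115], [0, 0, 0], 0.06],
])

```text
clock: 16.3
tcp_pos: [0.5606, -0.0353, 0.1121]
orientation: [-0.004, 0.755, 0.655, -0.003]
wrist_force: [-0.3, 0.8, 0.6]
finger_gap: 0.0404
grip_force: 0.0
```

```bash
python3 d.py .5645 -.037 .053 -8.3
```

```text
t 16.3 tcp [ 0.5606 -0.0353  0.1121] psi -8.14 tilt [-0.011  0.002 -1.   ] J [-0.21  0.36 -0.19  1.03  0.    1.51] F [-0.3  0.8  0.6] gap 0.0404
delta [-1.2  4.7 59.1] [-0.062 -0.005  0.016]
```

Request:
move_arm([
  [[0, 1, 25], [0, 0, 0], 0.06],
  [[0, 1, 50], [0, 0, 0], 0.06],
  [[0, 1, 59], [0, 0, 0], 0.06],
  [[0, 1, 59], [0, 0, 0], 0.06],
])

```text
clock: 16.8
tcp_pos: [0.5667, -0.0375, 0.0588]
orientation: [0.0, 0.756, 0.655, 0.0]
wrist_force: [-0.2, -0.8, -0.4]
finger_gap: 0.0402
grip_force: 0.0
```

```bash
python3 d.py .5645 -.037 .053 -8.3
```

```text
t 16.8 tcp [ 0.5667 -0.0375  0.0588] psi -8.23 tilt [ 0.001 -0.    -1.   ] J [-0.21  0.41 -0.26  0.9   0.    1.51] F [-0.2 -0.8 -0.4] gap 0.0402
delta [ 0.2 -2.2  5.8] [ 0.006 -0.     0.007]
```

Request:
move_arm([
  [[0, -2, 5], [0, 0, 0], 0.06],
  [[0, -2, 5], [0, 0, 0], 0.4],
  [[0, -2, 5], [0, 0, 0], 1],
  [[0, -2, 5], [0, 0, 0], 1],
  [[0, -2, 5], [0, 0, 0], 1],
], squeeze=30)

```text
clock: 17.42
tcp_pos: [0.5642, -0.0374, 0.0528]
orientation: [0.0, 0.756, 0.654, 0.0]
wrist_force: [-0.5, 0.9, 1.8]
finger_gap: 0.0085
grip_force: 29.2
```

```bash
python3 d.py .5645 -.037 .053 -8.3
```

```text
t 17.43 tcp [ 0.5642 -0.0374  0.0528] psi -8.25 tilt [ 0.  0. -1.] J [-0.21  0.41 -0.27  0.89  0.    1.51] F [-0.5  0.9  1.8] gap 0.0085
delta [ 0.4  0.2 -0.2] [ 0.001 -0.001  0.005]
```

Request:
move_arm([
  [[0, 1.6, -10], [0, 0, 0], 1],
  [[0, 2.1, -20], [0, 0, 0], 1],
  [[0, 1.2, -33], [0, 0, 0], 1],
  [[0, -1.6, -46], [0, 0, 0], 1],
  [[0, -6.1, -58.4], [0, 0, 0], 1],
])

```text
clock: 18.05
tcp_pos: [0.5578, -0.0364, 0.112]
orientation: [-0.0, 0.756, 0.654, 0.0]
wrist_force: [-1.9, -0.0, -1.5]
finger_gap: 0.0088
grip_force: 29.3
```

```bash
python3 d.py .4725 -.0235 .168 -8.3
```

```text
t 18.05 tcp [ 0.5578 -0.0364  0.112 ] psi -8.24 tilt [ 0.  0. -1.] J [-0.21  0.35 -0.21  1.02  0.    1.51] F [-1.9 -0.  -1.5] gap 0.0088
delta [  0.6 -86.3 -56. ] [ 0.    -0.     0.006]
```

Request:
move_arm([
  [[0, -8, -14.5], [0, 0, 0], 1],
  [[0, -18.5, -27.4], [0, 0, 0], 1],
  [[0, -31, -38.3], [0, 0, 0], 1],
  [[0, -45.2, -46.8], [0, 0, 0], 1],
  [[0, -60.6, -52.7], [0, 0, 0], 1],
])

```text
clock: 18.68
tcp_pos: [0.4974, -0.0276, 0.1644]
orientation: [0.0, 0.756, 0.654, 0.0]
wrist_force: [0.2, 0.3, -2.9]
finger_gap: 0.0086
grip_force: 29.2
```

```bash
python3 d.py .4725 -.0235 .168 -8.3
```

```text
t 18.68 tcp [ 0.4974 -0.0276  0.1644] psi -8.24 tilt [ 0.001  0.    -1.   ] J [-0.22  0.2  -0.28  1.1   0.    1.5 ] F [ 0.2  0.3 -2.9] gap 0.0086
delta [  0.5 -25.3  -3.6] [ 0.006 -0.001  0.006]
```

Request:
move_arm([
  [[0, -13, -2.8], [0, 0, 0], 1],
  [[0, -22, -3.6], [0, 0, 0], 1],
  [[0, -26, -3.7], [0, 0, 0], 1],
  [[0, -26, -3.7], [0, 0, 0], 1],
  [[0, -26, -3.7], [0, 0, 0], 1],
])

```text
clock: 19.3
tcp_pos: [0.4731, -0.0242, 0.1678]
orientation: [0.0, 0.756, 0.654, 0.0]
wrist_force: [0.0, 1.3, 5.8]
finger_gap: 0.0091
grip_force: 30.0
```

```bash
python3 d.py .4725 -.0235 .168 -8.3
python3 - <<'E'
from h import *
c=env.read_camera('scene')
for t in('can_knob','can_center','bail_bar'):
    for l in env.landmark_of(t,c): print(t,np.round(l['centre'],3),round(l['confidence'],2))
save('s2.png',cv2.resize(c['pixels'][100:280,60:300],None,fx=3,fy=3,interpolation=3))
E
```

```text
t 19.3 tcp [ 0.4731 -0.0242  0.1678] psi -8.24 tilt [ 0.001  0.    -1.   ] J [-0.22  0.15 -0.33  1.1   0.    1.49] F [0.  1.3 5.8] gap 0.0091
delta [ 0.6 -0.7 -0.2] [ 0.007 -0.001  0.006]
can_knob [0.492 0.468 0.128] 0.85
can_knob [ 0.471 -0.025  0.128] 0.81
can_knob [0.285 0.26  0.121] 0.56
can_center [0.491 0.465 0.058] 0.73
can_center [0.287 0.255 0.06 ] 0.72
can_center [ 0.473 -0.024  0.062] 0.61
bail_bar [ 0.473 -0.021  0.189] 0.72
bail_bar [0.52  0.557 0.071] 0.58
bail_bar [0.376 0.266 0.07 ] 0.51
```

View pics/s2.png

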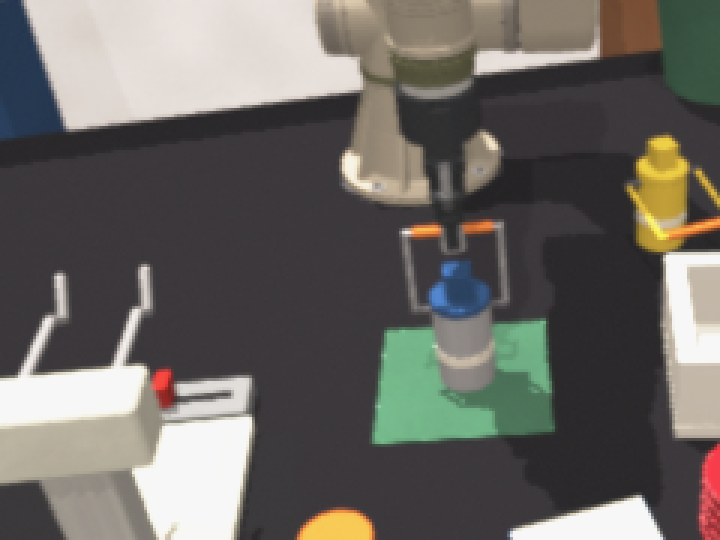

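The canister stands on the mat with the bail upright (orange bar 452,230) pinched in the fingers. The red tab (163,388) is at rest. Lifting.

Request:
move_arm([
  [[0, 0, 0], [0, 0, 0], 1],
  [[0, 0, -10], [0, 0, 0], 1],
  [[0, 0, -40], [0, 0, 0], 1],
  [[0, 0, -75], [0, 0, 0], 1],
  [[0, 0, -97], [0, 0, 0], 1],
], squeeze=70)

```text
clock: 20.12
tcp_pos: [0.472, -0.0242, 0.2648]
orientation: [-0.001, 0.756, 0.654, -0.001]
wrist_force: [0.2, -0.3, -7.3]
finger_gap: 0.0077
grip_force: 68.9
```

```bash
python3 d.py .464 -.3085 .265 -8.2
```

```text
t 20.12 tcp [ 0.472  -0.0242  0.2648] psi -8.25 tilt [-0.002  0.    -1.   ] J [-0.22  0.11 -0.13  1.33 -0.    1.49] F [ 0.2 -0.3 -7.3] gap 0.0077
delta [-2.825e+02  3.290e+01 -2.000e-01] [-0.011  0.001 -0.005]
```

Request:
move_arm([
  [[-12, 2, 0], [0, 0, 0], 1],
  [[-40, 6, 0], [0, 0, 0], 1],
  [[-75, 10, 0], [0, 0, 0], 1],
  [[-110, 14, 0], [0, 0, 0], 1],
  [[-145, 18, 0], [0, 0, 0], 1],
])

```text
clock: 20.75
tcp_pos: [0.4681, -0.1716, 0.2619]
orientation: [-0.002, 0.756, 0.654, -0.001]
wrist_force: [0.5, 0.3, -6.9]
finger_gap: 0.0074
grip_force: 69.1
```

Request:
move_arm([
  [[-35, 4, 0], [0, 0, 0], 1],
  [[-70, 8, 0], [0, 0, 0], 1],
  [[-105, 12, 0], [0, 0, 0], 1],
  [[-128, 14, 0], [0, 0, 0], 1],
  [[-137, 15, 0], [0, 0, 0], 1],
])

```text
clock: 21.38
tcp_pos: [0.4638, -0.3091, 0.2628]
orientation: [-0.001, 0.757, 0.654, -0.0]
wrist_force: [0.3, -0.4, -6.2]
finger_gap: 0.0075
grip_force: 69.2
```

```bash
python3 c.py w6.png hanger_seat bail_bar; python3 d.py .5731 -.3239 .265 -8.2
```

```text
[ 0.4638 -0.3091  0.2628] cam at [ 0.474 -0.241  0.406] look [-0.04 -0.27 -0.96] f 279.8 257.6950640085589 190.4635529085077
bail_bar [ 0.4608 -0.3083  0.281 ] 0.91 [251. 254.]
t 21.52 tcp [ 0.4644 -0.3074  0.2638] psi -8.25 tilt [-0.001  0.001 -1.   ] J [-0.73  0.27  0.07  1.37  0.    0.99] F [-0.3  0.2 -6.2] gap 0.0078
delta [ -0.7 110.   -1.3] [-0.006 -0.007 -0.005]
```

View pics/w6.png

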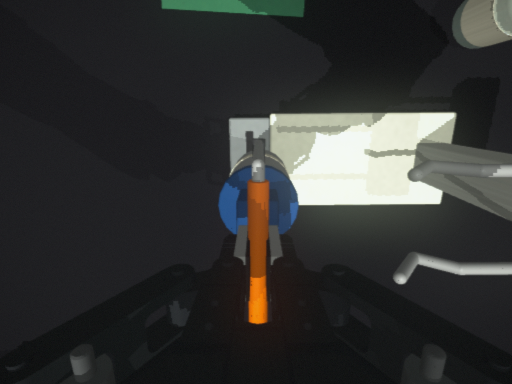

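The bar spans (258,180) to (259,322). The prong tips are at (414,175) and (401,278), with the dips behind them. I'll check these against the expected geometry.

Run:
```python
from h import *
import pickle; c=pickle.load(open('last.pkl','rb'))
s=np.radians(-8.2); X=np.array([np.cos(s),np.sin(s)]);Y=np.array([-X[1],X[0]]); o=np.array([.5731,-.3239])
def sc(P): d=P[:2]-o; return (d@X*1e3).round(1),(d@Y*1e3).round(1)
for n,u,v,z in(('tip+',414,175,.252),('tip-',401,278,.252),('rod+',500,172,.241),('rod-',500,269,.241),('bar+',258,181,.283),('bar-',259,322,.283)): print(n,sc(ray(c,u,v,z)),ray(c,u,v,z).round(4))
save('crop3.png',cv2.resize(c['pixels'][140:300,380:512],None,fx=3.5,fy=3.5,interpolation=3))
```

```text
tip+ (np.float64(-22.0), np.float64(33.0)) [ 0.5561 -0.2881  0.252 ]
tip- (np.float64(-20.2), np.float64(-33.2)) [ 0.5484 -0.3539  0.252 ]
rod+ (np.float64(35.6), np.float64(32.2)) [ 0.6129 -0.2971  0.241 ]
rod- (np.float64(51.1), np.float64(-33.7)) [ 0.6189 -0.3645  0.241 ]
bar+ (np.float64(-109.7), np.float64(37.5)) [ 0.4699 -0.2711  0.283 ]
bar- (np.float64(-109.4), np.float64(-39.1)) [ 0.4593 -0.347   0.283 ]
```

View pics/crop3.png

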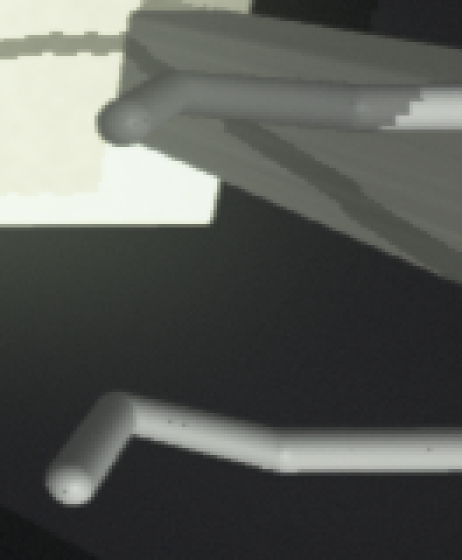

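The tips come out at (-22,+33) and (-20,-33) mm in the scale's axes, so the seat position and yaw hold. Advancing along the scale's +x.

Request:
move_arm([
  [[0, 5, 0], [0, 0, 0], 1],
  [[0, 17, 0], [0, 0, 0], 1],
  [[0, 32, 0], [0, 0, 0], 1],
  [[0, 47, 0], [0, 0, 0], 1],
  [[0, 60, 0], [0, 0, 0], 1],
])

```text
clock: 22.15
tcp_pos: [0.5256, -0.316, 0.2644]
orientation: [0.0, 0.756, 0.655, 0.0]
wrist_force: [-0.3, 0.2, -6.3]
finger_gap: 0.0077
grip_force: 69.2
```

Request:
move_arm([
  [[0, 15, 0], [0, 0, 0], 1],
  [[0, 30, 0], [0, 0, 0], 1],
  [[0, 42, 0], [0, 0, 0], 1],
  [[0, 48, 0], [0, 0, 0], 1],
  [[0, 50, 0], [0, 0, 0], 1],
])

```text
clock: 22.78
tcp_pos: [0.574, -0.3235, 0.2641]
orientation: [-0.0, 0.756, 0.655, 0.0]
wrist_force: [0.0, -0.0, -6.8]
finger_gap: 0.0076
grip_force: 69.1
```

```bash
python3 d.py .5731 -.3239 .220 -8.2
```

```text
t 22.77 tcp [ 0.574  -0.3235  0.2641] psi -8.21 tilt [-0.  0. -1.] J [-0.63  0.48  0.38  1.47  0.    1.08] F [ 0.  -0.  -6.8] gap 0.0076
delta [-0.6 -0.9 44.1] [-0.001 -0.001 -0.001]
```

Lowering to just above the seat (TCP about 0.220), then feeling for contact.

Request:
move_arm([
  [[-0.5, -1, 12], [0, 0, 0], 1],
  [[-0.5, -1, 25], [0, 0, 0], 1],
  [[-0.5, -1, 36], [0, 0, 0], 1],
  [[-0.5, -1, 42], [0, 0, 0], 1],
  [[-0.5, -1, 44], [0, 0, 0], 1],
])

```text
clock: 23.4
tcp_pos: [0.5732, -0.3241, 0.2208]
orientation: [0.001, 0.756, 0.655, 0.001]
wrist_force: [2.8, 1.1, -2.2]
finger_gap: 0.0074
grip_force: 69.6
```

Request:
move_arm([
  [[0, 0, 2], [0, 0, 0], 1],
  [[0, 0, 3], [0, 0, 0], 1],
  [[0, 0, 3], [0, 0, 0], 1],
])

```text
clock: 23.78
tcp_pos: [0.5743, -0.3246, 0.2193]
orientation: [0.002, 0.756, 0.655, 0.001]
wrist_force: [6.3, 1.3, 0.6]
finger_gap: 0.0076
grip_force: 69.9
```

The reaction is +x, so the bar is on the tip-side slope of the dip. Easing it 2–3 mm towards the pillar and down.

Request:
move_arm([
  [[0, 2, 0], [0, 0, 0], 1],
  [[0, 3, 1], [0, 0, 0], 1],
  [[0, 3, 2], [0, 0, 0], 1],
  [[0, 3, 2], [0, 0, 0], 1],
])

```text
clock: 24.28
tcp_pos: [0.5752, -0.3248, 0.2182]
orientation: [0.001, 0.756, 0.654, -0.0]
wrist_force: [-1.9, 1.8, 10.6]
finger_gap: 0.0074
grip_force: 70.9
```

Request:
move_arm([
  [[0, -0.3, -1.2], [0, 0, 0], 1],
  [[0, -0.3, -1.2], [0, 0, 0], 0.7],
  [[0, -0.3, -1.2], [0, 0, 0], 0.4],
  [[0, -0.3, -1.2], [0, 0, 0], 0.1],
  [[0, -0.3, -1.2], [0, 0, 0], 0.1],
], squeeze=20)

```text
clock: 24.9
tcp_pos: [0.5749, -0.3244, 0.2161]
orientation: [-0.0, 0.756, 0.654, -0.0]
wrist_force: [-0.5, -0.3, 0.3]
finger_gap: 0.0388
grip_force: 0.0
```

```bash
python3 - <<'E'
from h import *
c=env.read_camera('scene')
for t in('can_knob','bail_bar','can_center'):
    for l in env.landmark_of(t,c): 
        if l['centre'][1]<-.1: print(t,np.round(l['centre'],3),round(l['confidence'],2))
save('s3.png',cv2.resize(c['pixels'][130:330,20:240],None,fx=3,fy=3,interpolation=3))
E
python3 d.py .5731 -.3239 .30 -8.2
```

```text
can_knob [ 0.575 -0.321  0.173] 0.94
bail_bar [ 0.773 -0.17   0.059] 0.59
can_center [ 0.576 -0.322  0.111] 0.75
t 25.1 tcp [ 0.5751 -0.3244  0.2165] psi -8.24 tilt [-0.  0. -1.] J [-0.64  0.49  0.27  1.35  0.    1.08] F [-0.1  0.2 -1.3] gap 0.0384
delta [  0.2  -2.1 -83.5] [-0.001 -0.001 -0.004]
```

View pics/s3.png

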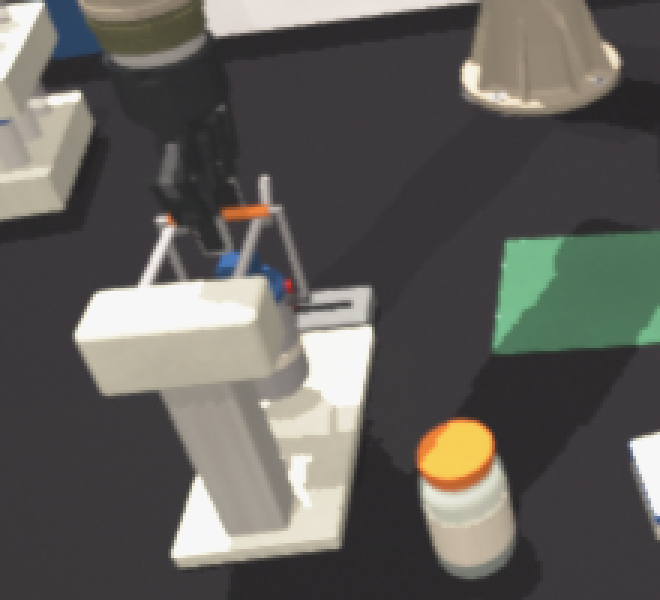

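The bar lies across both prongs, orange visible at (245,212) and (170,220). The knob height of 0.173 m matches the hung value of 0.174 m. Retreating straight up.

Request:
move_arm([
  [[0, 0, -8], [0, 0, 0], 0.1],
  [[0, 0, -25], [0, 0, 0], 0.1],
  [[0, 0, -60], [0, 0, 0], 0.1],
  [[0, 0, -100], [0, 0, 0], 0.1],
  [[0, 0, -130], [0, 0, 0], 0.1],
])

```text
clock: 25.72
tcp_pos: [0.5752, -0.3245, 0.3493]
orientation: [0.001, 0.756, 0.654, 0.0]
wrist_force: [0.3, -1.1, -0.3]
finger_gap: 0.0383
grip_force: 0.0
```

Request:
move_arm([
  [[60, -60, 0], [0, 0, 0], 0.1],
  [[120, -120, 0], [0, 0, 0], 0.1],
  [[120, -120, 0], [0, 0, 0], 0.1],
  [[120, -120, 0], [0, 0, 0], 0.1],
  [[120, -120, 0], [0, 0, 0], 0.1],
])

```text
clock: 26.35
tcp_pos: [0.4741, -0.1889, 0.3475]
orientation: [0.001, 0.756, 0.655, 0.0]
wrist_force: [1.1, -0.3, -0.2]
finger_gap: 0.0386
grip_force: 0.0
```

Run:
```python
from h import *
o=[]
for k in range(4):
    c=env.read_camera('scene'); o.append(c['pixels'].astype(int)[130:330,20:240])
    for t in('can_knob','bail_bar'):
        for l in env.landmark_of(t,c): 
            if l['centre'][1]<-.2: print(k,t,np.round(l['centre'],3),round(l['confidence'],2))
print([np.abs(a-o[0]).max(2).__gt__(40).sum() for a in o], env.get_state()['clock'])
c=env.read_camera('top'); save('t2.png',np.hstack([cv2.resize(c['pixels'][105:255,340:440],(400,600),interpolation=3),cv2.resize(o[-1].astype(np.uint8)[20:140,20:100],(400,600),interpolation=3)]))
```

```text
0 can_knob [ 0.574 -0.326  0.173] 0.63
0 can_knob [ 0.575 -0.323  0.144] 0.26
0 can_knob [ 0.574 -0.324  0.238] 0.15
0 bail_bar [ 0.573 -0.321  0.238] 0.86
1 can_knob [ 0.575 -0.324  0.176] 0.79
1 bail_bar [ 0.573 -0.324  0.239] 0.79
2 can_knob [ 0.574 -0.324  0.175] 0.88
2 can_knob [ 0.573 -0.326  0.114] 0.3
2 bail_bar [ 0.578 -0.325  0.24 ] 0.72
3 can_knob [ 0.576 -0.323  0.177] 0.77
3 bail_bar [ 0.573 -0.324  0.24 ] 0.82
[np.int64(0), np.int64(0), np.int64(0), np.int64(0)] 26.95
```

View pics/t2.png

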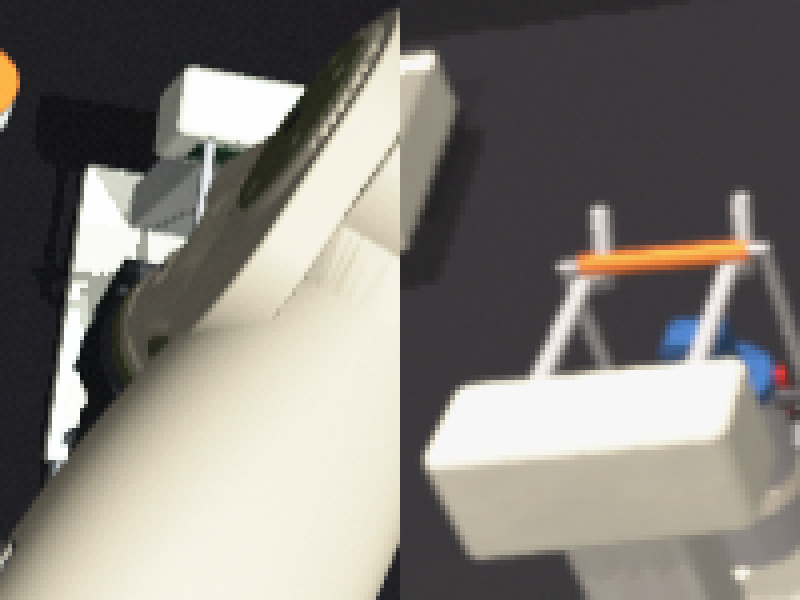

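The orange bar lies across both prongs (580–745, 255), behind the turned-up tips. Nothing moved across the four frames.

Request:
move_arm([
  [[0, 0, 0], [0, 0, 0], 0.1],
  [[0, 0, 0], [0, 0, 0], 0.1],
  [[0, 0, 0], [0, 0, 0], 0.1],
  [[0, 0, 0], [0, 0, 0], 0.1],
  [[0, 0, 0], [0, 0, 0], 0.1],
])

```text
clock: 27.62
tcp_pos: [0.4735, -0.1885, 0.3466]
orientation: [-0.0, 0.756, 0.654, 0.0]
wrist_force: [1.5, -0.4, 0.8]
finger_gap: 0.0384
grip_force: 0.0
```

```bash
python3 -c "
from workcell import env
print(env.hand_in())"
```

```text
the job is handed in; nothing more can be done
None
```

The job is handed in at about 28 s: the scale was zeroed, the canister was stood on the mat, its bail was raised there, and it now hangs still by its orange bar across both prongs; the hand-in returned no verdict.

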